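# Set the stop collar of a slat-drilling jig

### The job

Set up the drilling jig for the wooden slat lying in it: slacken the brass knurled set screw on the stop collar, slide the collar along its rod so that it carries the slat up against the spring plunger at the far end of the channel, press on gently until the slat is nipped with about 10 newtons (never more than 20), and tighten the screw again while keeping up that pressure, so that the slat is still nipped with about 10 newtons once you have let go. Slacken the screw before you move the collar, and leave the tape measure, the roll of masking tape and the screwdriver where they lie.

Things in the scene. Friction and masses are not known exactly. Their poses are not given: they have to be found in the camera images.
- jig: Drilling jig fixed on the bench: plywood base 140 x 500 x 15 mm. Origin: centre of its underside, on the bench top; x across, y along the jig, z up. The steel stop rod (16 mm) runs along y at x +40, z 52 mm. Slat channel: 43 mm wide along y, centred on x -25, floor z 15, strips up to z 27. Bridge with drill bushes over the channel at y 40 to 90, top z 63. Aluminium end blocks at y +-230, top z 75.
- collar: Dark steel stop collar, 40 mm across, 32 mm long, 0.3 kg, on the stop rod; keyed, so it only slides along the jig's y (about 150 mm of way is used). Origin: on the rod axis, mid-length; axes as the jig's. Top at +24 mm. An arm reaches over the channel to a 30 mm wide nose which pushes the slat's end. Rubs by 1 to 3 N when the screw is slack. A tight screw holds it to 30 N or more; a slack one lets the plunger push it back.
- collar_face (a point): Middle of the collar nose's flat front face, which meets the slat's near end: 16 mm to +y of the collar's origin, z 26 mm above the bench.
- screw (a joint): Angle (rad) of the knurled set screw, axis upright, growing as it is unscrewed (counter-clockwise seen from above). Found tight, between 0 and 0.2. It bites on the rod below 0.75: from there down the collar is held harder and harder. Slack above 0.85, tight below 0.35. It takes about 0.1 N m to turn slack and 0.2 to 0.4 where it bites, and stays where it is left; captive, with end stops at -0.08 and 1.9.
- screw_knob (a point): Centre of the screw's brass knurled head: a round knob 32 mm across, 20 mm tall (10 mm up and down from here), axis upright, 46 mm straight above the collar's origin, so 98 mm above the bench. Below it a thin stem of 10 mm down to 24 mm above the collar's origin. It may be gripped from above at any angle, and is strong enough to push or pull the collar along by it.
- slat: Wooden slat, loose in the channel: 40 (x) x 200 (y) x 20 (z) mm, 0.11 kg. Origin: centre of its underside, axes as the jig's; its ends lie 100 mm to each side along y. It starts 12 to 55 mm short of the plunger, with the collar nose 35 to 115 mm behind its other end.
- plunger_block (a point): Inner face of the left end block (jig y +215 mm) on the channel's middle, z 26 mm. A spring plunger sits there: dark threaded sleeve 18 mm, brass pin 12 mm. It is screwed in to another depth each time, so that the free pin's tip stands anywhere from 25 to 45 mm out of this face towards -y (not measured: feel for it). The pin springs in by up to 10 mm, 3 N per mm, with no preload, so 10 N is about 3.3 mm.
- tape_measure: Red tape measure, 62 x 30 x 60 mm tall, standing on the bench beside the jig; a bystander. Origin: centre of its underside.
- masking_tape: Roll of masking tape lying flat, 100 mm across, 25 mm tall; a bystander. Origin: centre of its underside.
- screwdriver: Red-handled screwdriver, 200 mm long, 26 mm thick, lying on the bench on the robot's side of the jig; a bystander. Origin: about mid-length, at its underside.
Mind the look-alikes: they are no part of the job. Of the things that look like the slat, the middle-sized one is meant.

How it is judged:
On the way, in this order (a step that is already met when the one before it is completed fails the run):
1. the set screw is slackened (above 0.85 rad) with the collar still where it was (within 4 mm) (value of joint screw above 0.85 rad and distance of collar from where it was at the start of the episode below 0.004 m), for 0.1 s.
2. the collar presses on the slat with more than 5 N, the slat being against the plunger (contact force between slat and collar above 5 N and y of slat in the frame of jig above 0.068 m), for 0.3 s.
At the end, for the whole second after the job is handed in: The screw is tight (below 0.35 rad) and the slat lies flat in its channel, nipped at rest between the collar nose and the plunger with 5 to 15 N, the robot having let go (all of step 2 and value of joint screw below 0.35 rad and contact force between slat and collar below 15 N and z of slat in the frame of jig below 0.02 m and angle between slat's own z axis and vertical below 0.05 rad and angle between the y axis of slat and the y axis of jig, either way round below 0.08 rad and linear speed of each of collar, slat below 0.005 m/s); the robot touches nothing.
It fails at once if the collar presses on the slat with more than 20 N (contact force between slat and collar above 20 N).
It fails at once if the tape measure is moved by more than 20 mm (distance of tape_measure from where it was at the start of the episode above 0.02 m).
It fails at once if the masking tape is moved by more than 20 mm (distance of masking_tape from where it was at the start of the episode above 0.02 m).
It fails at once if the screwdriver is moved by more than 20 mm (distance of screwdriver from where it was at the start of the episode above 0.02 m).
It also fails if it takes over 51 s, if anything falls off the work surface, if the arm or the gripper's body presses on something with over 40 N, if the wrist force passes 120 N, or if a joint passes its speed limit or range.

### The arm

A 6-joint arm with a two-finger parallel gripper is mounted at the origin on the work surface. World frame = base frame: x ahead of the robot, y to its left, z up, the work surface at z = 0. Lengths are in m, angles in rad, forces in N, time in s.
With the tool pointing down it reaches from about 0.375 to 0.9 m from the base axis. Payload 3.1 kg.
Tool frame: the origin (TCP) lies midway between the tips of the shut fingers; the grasp point (between the pads) lies 19 mm behind it; x points along the fingers, z is the direction in which the jaws open and shut, and the axes are right-handed (so a half turn about x gives the same grasp; the last joint's range is limited). The gripper opens to 85 mm and grips with 20 to 120 N. Pads are 22 mm wide; open, the fingers measure 114 mm over their backs; the gripper's body (76 mm by 85 mm) begins 54 mm behind the grasp point. The pads swing forward as they close: fully open they stand 13 mm farther back than shut.
Start: joints at [1.034, 0.527, 1.433, -0, 1.181, -0.178], TCP at [0.219, 0.585, 0.231] pointing down, gripper open.
Joint ranges: [-3.08, 3.08], [-0.75, 2.2], [0.22, 2.44], [-1.43, 4.57], [0, 2.65], [-2.85, 2.85]. Speed limits (rad/s): [2.79, 2.79, 3.14, 3.14, 3.14, 3.14].

### API

Orientations are given as a unit quaternion [x, y, z, w].
In Python, from station import status, snapshot, camera_params, ticket gives the robot as it stands.
- The arm moves only by the tool arm_command, never from a script. Its argument "series" is a list that holds one entry, the list of rows, each a list of 4 numbers: the shift along the tool's x, y, z in mm, then the turn about the tool's x in rad. A call has 1 to 10 rows; each row shifts and turns the commanded pose from where the row before left it, along the tool's axes as they then stand; what a row does not reach is not made up. A row lasts 1/10 s, in which the tool goes at most 50 mm and 8.59 degrees, less where a joint would pass 70% of its speed; a pose out of reach is approached as far as the arm can. A call is refused whole if a number of a shift passes 50 or a number of a turn 0.15, either way. A call with a gripper value outside its range is refused whole. "jaw" is the opening in per cent of the stroke, from 0 (shut) to 100 (fully open), set as the call begins (left out, the last holds). The fingers move at their own pace and stop on an object; "force" is the grip in N (left out, the last holds). Time passes only in rows, so rows that do not move let the fingers close. It gives the time, the measured TCP pose, the force and the opening at its end, in the units of the state.
- status.sense(): the state, without advancing time (a new reading comes with each control period).
- snapshot(name): name is "scene" or "side" or "wrist"; returns the picture (480x640x3 uint8, red, green, blue); there is no depth.
- camera_params(name): a dict with "fovy" (degrees; the focal length in pixels is half the picture's height over the tangent of half this angle, whatever the lens; pixels are square), "cx", "cy" (the principal point, pixels), "extrinsics" (4x4, takes a point from camera to world coordinates); the wrist camera has in their place "mount" (4x4, takes a point from camera to tool coordinates, whose origin is the TCP and whose axes are the tool frame's). Camera axes: x right, y down, z forward; pixel columns grow to the right and rows downward; lengths in m; the calibration is good to about 2 mm. A picture is of the moment at which its call begins: read the wrist's pose just before it. camera_params takes no time and is no camera call.
- ticket.sign_off(): hands the job in, once; it reports no verdict.
The state is a dict: "t": time; "q": joint angles; "qd": joint speeds; "tau": joint torques, N m; "tcp_pos": TCP position; "tool_rot": TCP orientation; "force": force on the tool from outside, world axes, zero at the start; "ft_torque": the same for the moment, N m; "finger_gap": opening from 0.0 (shut) to 1.0 (fully open).
Only numpy, scipy, OpenCV 4.12 (cv2) and the standard library are available. Lean on these libraries where they do the work, as an engineer would, in place of code of your own. Each camera call takes 0.05 s, during which the arm holds its last target. There are 200 camera calls.

## Working session

There is one attempt and no reset: what is moved stays moved. The work goes in short steps, Python scripts to look and compute and a tool call to move; the robot and the scene stay as the last step left them, time stands still between calls to the robot, and variables do not carry over. Pictures are saved under pics/ and viewed, about 8 in all and at most 12, crops included, and the job is handed in when it is done.

Besides the shell and the picture viewer there is one more tool, called by a JSON object that holds its "method" and its "body", one argument or row to a line. arm_command: Moves the arm, as the interface text tells. Its arguments: {"type":"object","properties":{"series":{"type":"array"},"jaw":{"type":"number"},"force":{"type":"number"}},"required":["series"]}

```bash
mkdir -p pics; python3 - <<'E'
from station import status,snapshot,camera_params
import cv2,numpy as np
s=status.sense();print({k:np.round(v,3).tolist() for k,v in s.items()})
for n in("scene","side"):
    im=snapshot(n);cv2.imwrite(f"pics/{n}0.png",im[:,:,::-1]);p=camera_params(n);print(n,{k:np.round(v,4).tolist() for k,v in p.items()})
print(camera_params("wrist"))
E
```

```text
{'t': 0.0, 'q': [1.034, 0.528, 1.434, 0.0, 1.181, -0.178], 'qd': [-0.002, 0.001, 0.001, 0.001, 0.001, 0.001], 'tau': [0.001, -44.235, -17.803, -0.0, 0.009, 0.0], 'tcp_pos': [0.218, 0.585, 0.23], 'tool_rot': [-0.403, 0.582, 0.403, 0.58], 'force': [0.829, -0.05, -0.087], 'ft_torque': [-0.016, 0.02, -0.013], 'finger_gap': 0.998}
scene {'fovy': 50.1494, 'cx': 329.5902, 'cy': 239.2788, 'extrinsics': [[0.8871, 0.3329, -0.3198, 0.8672], [0.4613, -0.6617, 0.5911, -0.6105], [-0.0149, -0.6718, -0.7405, 0.9154], [0.0, 0.0, 0.0, 1.0]]}
side {'fovy': 42.4024, 'cx': 307.5518, 'cy': 231.2348, 'extrinsics': [[0.8798, -0.3698, 0.2988, 0.103], [-0.4754, -0.6862, 0.5505, -0.683], [0.0014, -0.6264, -0.7795, 1.1246], [0.0, 0.0, 0.0, 1.0]]}
{'fovy': 62.79419493393738, 'cx': 311.5521096385638, 'cy': 244.308643579974, 'mount': array([[ 6.73592529e-04, -2.86022641e-01,  9.58222623e-01,
        -1.42475879e-01],
       [ 8.12128601e-04, -9.58222368e-01, -2.86023136e-01,
         7.34782500e-02],
       [ 9.99999443e-01,  9.70863046e-04, -4.13164260e-04,
         7.73951890e-04],
       [ 0.00000000e+00,  0.00000000e+00,  0.00000000e+00,
         1.00000000e+00]])}
```

View pics/scene0.png

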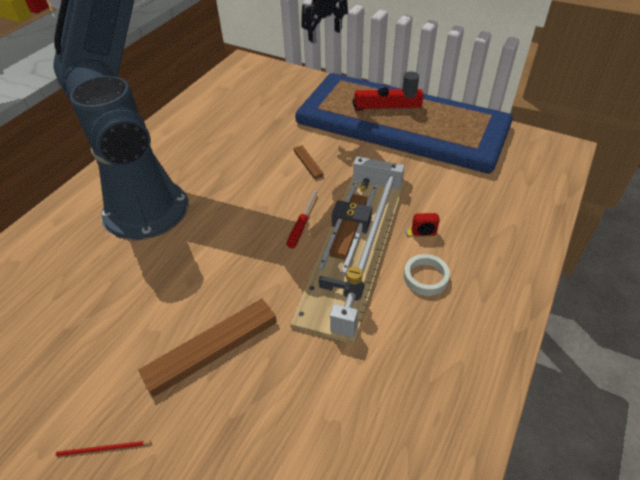

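View pics/side0.png

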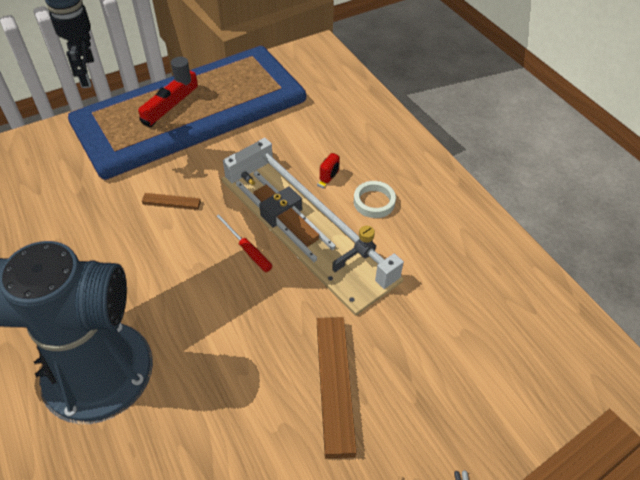

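Scene view: the knob is at (354,272). The slat-like things are the slat in the jig at (347,237), a small one at (308,162) and a big one at (208,345). The one in the jig is middle-sized and lies in the channel, so it is the one meant. Side view: knob at (367,233), slat at (290,215). Next I'll measure the knob and the end blocks and confirm the slat in one crop.

```bash
cat > h.py <<'E'
import numpy as np,cv2
from station import status,snapshot,camera_params
from scipy.spatial.transform import Rotation as R
def cam(n,s=None):
    p=camera_params(n)
    if n=="wrist":
        T=np.eye(4);T[:3,:3]=R.from_quat(s["tool_rot"]).as_matrix();T[:3,3]=s["tcp_pos"];E=T@p["mount"]
    else:E=np.array(p["extrinsics"])
    return 240/np.tan(np.radians(p["fovy"]/2)),p["cx"],p["cy"],E
def ray(c,u):
    f,cx,cy,E=c;d=E[:3,:3]@[(u[0]-cx)/f,(u[1]-cy)/f,1];return E[:3,3],d/np.linalg.norm(d)
def plane(c,u,z):
    o,d=ray(c,u);return o+d*(z-o[2])/d[2]
def proj(c,P):
    f,cx,cy,E=c;q=E[:3,:3].T@(np.asarray(P)-E[:3,3]);return q[:2]/q[2]*f+[cx,cy]
def tri(rs):
    A=np.zeros((3,3));b=np.zeros(3)
    for o,d in rs:
        M=np.eye(3)-np.outer(d,d);A+=M;b+=M@o
    P=np.linalg.solve(A,b);return P,[np.linalg.norm((np.eye(3)-np.outer(d,d))@(P-o)) for o,d in rs]
def blobs(m,n=4):
    k,l,st,c=cv2.connectedComponentsWithStats(m.astype(np.uint8))
    return [(st[i,4],c[i].round(1).tolist(),st[i,:4].tolist()) for i in sorted(range(1,k),key=lambda i:-st[i,4])[:n]]
E
python3 - <<'E'
from h import *
out=[]
for n,(x,y) in(("scene",(270,145)),("side",(210,130))):
    im=cv2.imread(f"pics/{n}0.png");h=cv2.cvtColor(im,cv2.COLOR_BGR2HSV)
    w=np.zeros(im.shape[:2],bool);w[y:y+200,x:x+200]=1
    m=(h[...,0]>20)&(h[...,0]<32)&(h[...,1]>150)&(h[...,2]>100)&w
    print(n,"yellow",blobs(m))
    m=(h[...,1]<45)&(h[...,2]>110)&w
    print(n,"grey",blobs(m,6))
    out.append(cv2.resize(im[y:y+200,x:x+200],(400,400),interpolation=2))
cv2.imwrite("pics/c1.png",np.hstack(out))
E
```

```text
scene yellow [(np.int32(145), [353.9, 273.6], [347, 268, 15, 13]), (np.int32(25), [409.4, 232.1], [408, 229, 4, 7]), (np.int32(13), [352.5, 205.8], [350, 204, 5, 4]), (np.int32(6), [362.3, 188.2], [362, 187, 2, 4])]
scene grey [(np.int32(856), [426.6, 274.0], [404, 255, 46, 41]), (np.int32(615), [375.1, 223.6], [358, 176, 36, 94]), (np.int32(436), [344.5, 310.5], [330, 293, 28, 30]), (np.int32(286), [378.1, 164.6], [354, 156, 50, 17]), (np.int32(215), [350.7, 251.9], [342, 231, 18, 42]), (np.int32(46), [310.3, 201.6], [305, 191, 12, 23])]
side yellow [(np.int32(184), [366.2, 233.4], [359, 226, 15, 16]), (np.int32(24), [276.8, 197.0], [274, 195, 7, 5]), (np.int32(22), [251.3, 181.4], [249, 179, 6, 6]), (np.int32(19), [322.4, 183.2], [319, 181, 7, 5])]
side grey [(np.int32(2041), [274.6, 178.5], [223, 138, 136, 105]), (np.int32(825), [374.1, 199.0], [354, 181, 42, 37]), (np.int32(732), [386.4, 268.4], [368, 249, 35, 40]), (np.int32(231), [296.1, 240.4], [277, 219, 40, 43]), (np.int32(217), [317.1, 230.8], [293, 207, 42, 43]), (np.int32(80), [229.0, 227.1], [217, 215, 24, 25])]
```

View pics/c1.png

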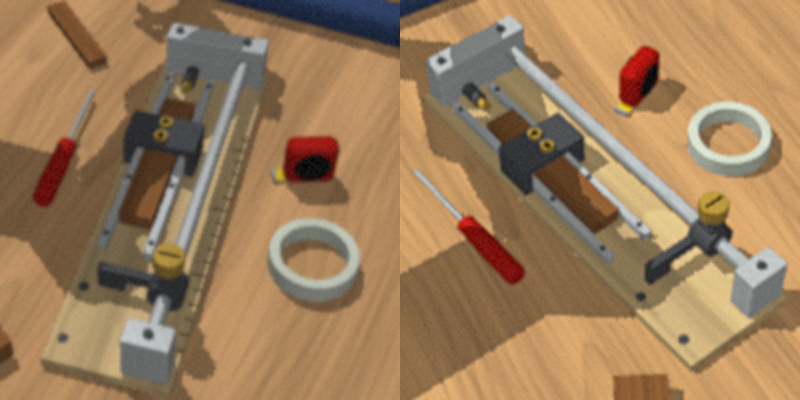

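The crops confirm it: the brown slat lies in the jig's channel under the bridge, with its near end at scene (340,254). The plunger is at scene (364,186), and the collar with its brass knob is at scene (354,273) and side (366,233).

```bash
python3 - <<'E'
from h import *
a,b=cam("scene"),cam("side");s=status.sense()
K,e=tri([ray(a,(354.2,274)),ray(b,(366.3,233.5))]);print("knob",K.round(4),np.round(e,4))
def lp(c,u,v):return np.cross(ray(c,u)[1],ray(c,v)[1])
d=np.cross(lp(a,(391.5,179),(362.5,267.5)),lp(b,(267.5,157.5),(355,237.5)));d/=np.linalg.norm(d);d*=np.sign(d[1]);print("rod dir",d.round(4),np.degrees(np.arctan2(d[1],d[0])))
d[2]=0;d/=np.linalg.norm(d);x=np.array([d[1],-d[0],0])
M=[]
for u,v in(((331,251.5),(301.5,244)),((349,256),(318.5,234))):
    P,e=tri([ray(a,u),ray(b,v)]);print("slat end",P.round(4),np.round(e,4));M.append(P)
P,e=tri([ray(a,(356,159)),ray(b,(225,158.5))]);print("farblock TL",P.round(4),np.round(e,4), "rel knob jig",(P-K)@x,(P-K)@d)
m=np.mean(M,0);print("slat rel knob jig x,y",(m-K)@x,(m-K)@d)
T=R.from_quat(s["tool_rot"]).as_matrix();print(T.round(3))
tgt=K+np.array([0,0,.15]);print("delta tool mm",(T.T@(tgt-s["tcp_pos"])*1000).round(1))
z=T[:,2];print("jaw axis ang",np.degrees(np.arctan2(z[1],z[0])))
E
```

```text
knob [ 0.6031 -0.0221  0.0992] [0.001 0.001]
rod dir [-0.1876  0.9822  0.0034] 100.81494269689128
slat end [0.4989 0.0754 0.0146] [0.0004 0.0004]
slat end [0.5443 0.0778 0.0206] [0. 0.]
farblock TL [0.4357 0.3435 0.0757] [0.0039 0.0039] rel knob jig -0.09582717326493359 0.39049912231331996
slat rel knob jig x,y -0.06153998997430358 0.11221959286008858
[[-0.001 -0.937  0.35 ]
 [-0.002  0.35   0.937]
 [-1.     0.    -0.002]]
delta tool mm [ -18.1 -572.8 -433.8]
jaw axis ang 69.49869417927586
```

{"method": "arm_command", "body": {
  "series": [
    [[-1,-24,-18,0],[-1,-24,-18,0],[-1,-24,-18,0],[-1,-24,-18,0],[-1,-24,-18,0],[-1,-24,-18,0],[-1,-24,-18,0],[-1,-24,-18,0],[-1,-24,-18,0],[-1,-24,-18,0]]
  ],
  "jaw": 100,
  "force": 60
}}

```text
t: 1.1
tcp_pos: [0.3808, 0.3315, 0.2411]
tool_rot: [-0.403, 0.581, 0.403, 0.581]
force: [0.1, 0.4, -0.0]
finger_gap: 1.003
```

{"method": "arm_command", "body": {
  "series": [
    [[-1,-24,-18,0],[-1,-24,-18,0],[-1,-24,-18,0],[-1,-24,-18,0],[-1,-24,-18,0],[-1,-24,-18,0],[-1,-24,-18,0],[-1,-24,-18,0],[-1,-24,-18,0],[-1,-24,-18,0]]
  ]
}}

```text
t: 2.1
tcp_pos: [0.5426, 0.079, 0.2509]
tool_rot: [-0.403, 0.581, 0.403, 0.581]
force: [0.7, 0.3, 0.9]
finger_gap: 0.998
```

{"method": "arm_command", "body": {
  "series": [
    [[0,-24,-18,0],[0,-24,-18,0],[0,-20,-18,0],[0,-20,-18,0],[0,0,0,0.14],[0,0,0,0.14],[0,0,0,0.14],[0,0,0,0],[0,0,0,0]]
  ]
}}

```text
t: 3.0
tcp_pos: [0.5993, -0.0181, 0.251]
tool_rot: [-0.274, 0.652, 0.274, 0.652]
force: [0.2, -0.5, 0.0]
finger_gap: 1.002
```

```bash
cat > w.py <<'E'
from h import *
import sys
s=status.sense();im=snapshot("wrist");c=cam("wrist",s)
cv2.imwrite("pics/"+sys.argv[1],im[:,:,::-1])
h=cv2.cvtColor(im,cv2.COLOR_RGB2HSV)
m=(h[...,0]>18)&(h[...,0]<34)&(h[...,1]>150)&(h[...,2]>90)
B=blobs(m,3);print(B);u=B[0][1]
print("t",s["t"],"tcp",np.round(s["tcp_pos"],4),"F",np.round(s["force"],2))
print("expected px",proj(c,[.6031,-.0221,.1065]).round(1))
P=plane(c,u,.106);T=R.from_quat(s["tool_rot"]).as_matrix();print(T.round(3))
print("knob",P.round(4),"delta tool mm to tcp z .079",(T.T@(np.r_[P[:2],.079]-s["tcp_pos"])*1000).round(1))
E
python3 w.py w1.png
```

```text
[(np.int32(1391), [309.8, 233.9], [288, 212, 44, 46]), (np.int32(254), [532.2, 45.3], [522, 33, 20, 25])]
t 3.0 tcp [ 0.5993 -0.0181  0.251 ] F [ 0.19 -0.46  0.03]
expected px [310.9 236.2]
[[-0.001 -0.715  0.7  ]
 [ 0.     0.7    0.715]
 [-1.     0.001 -0.   ]]
knob [ 0.6013 -0.0215  0.106 ] delta tool mm to tcp z .079 [172.   -3.9  -1. ]
```

View pics/w1.png

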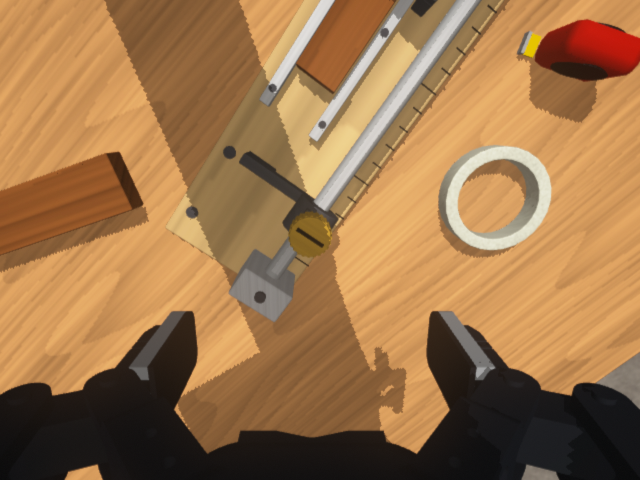

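The wrist view shows the knob at (310,234), within 2 px of where it should be, with both fingers clear of everything. I'll descend and grip.

```bash
python3 - <<'E'
from h import *
s=status.sense();c=cam("wrist",s);im=cv2.imread("pics/w1.png");g=cv2.cvtColor(im,cv2.COLOR_BGR2GRAY)
for L in sorted(cv2.createLineSegmentDetector().detect(g)[0][:,0],key=lambda l:-np.hypot(l[2]-l[0],l[3]-l[1]))[:40]:
    if L[[0,2]].min()>255 and L[[0,2]].max()<510 and L[[1,3]].max()<270 and np.hypot(L[2]-L[0],L[3]-L[1])>60:
        p,q=plane(c,L[:2],.04),plane(c,L[2:],.04);d=q-p;print(L.round(),np.degrees(np.arctan2(d[1],d[0]))%180)
E
```

```text
[326. 208. 477.  -0.] 100.59050444233225
[461.  -2. 318. 202.] 100.94892574217099
[315. 197. 418.  52.] 100.61390340970982
[316. 141. 400.  19.] 100.53644209239698
[399.   0. 334.  99.] 101.08693743837817
[278.  88. 333.   1.] 100.41240609203261
[482.   0. 424.  79.] 100.65484319426463
[320.   0. 271.  79.] 100.72744187067816
[397.  32. 351.  99.] 100.44118817121283
[304.   0. 264.  65.] 100.32577880098017
```

{"method": "arm_command", "body": {
  "series": [
    [[30,-4.5,-0.5,0],[30,0,0,0],[30,0,0,0],[30,0,0,0],[20,0,0,0],[15,0,0,0],[10,0,0,0],[7,0,0,0],[0,0,0,0]]
  ]
}}

```text
t: 3.95
tcp_pos: [0.6021, -0.0215, 0.0787]
tool_rot: [-0.273, 0.653, 0.274, 0.652]
force: [-0.7, 0.3, 0.2]
finger_gap: 0.998
```

{"method": "arm_command", "body": {
  "series": [
    [[0,0,0,0],[0,0,0,0],[0,0,0,0],[0,0,0,0],[0,0,0,0],[0,0,0,0]]
  ],
  "jaw": 0,
  "force": 60
}}

```text
t: 4.55
tcp_pos: [0.6019, -0.0226, 0.0803]
tool_rot: [-0.274, 0.653, 0.273, 0.652]
force: [-2.9, -2.3, 5.1]
finger_gap: 0.355
```

```bash
python3 -c "
from h import *
s=status.sense();print({k:np.round(v,4).tolist() for k,v in s.items()})"
```

```text
{'t': 4.55, 'q': [-0.222, 0.6988, 1.6072, -0.0024, 0.8361, -1.0144], 'qd': [0.0004, 0.0011, 0.0005, 0.0019, -0.001, -0.0013], 'tau': [1.7986, -42.8977, -12.2759, 0.8178, -0.669, 0.071], 'tcp_pos': [0.6019, -0.0226, 0.0803], 'tool_rot': [-0.2738, 0.6526, 0.273, 0.6516], 'force': [-2.8892, -2.2705, 5.1407], 'ft_torque': [-0.4961, 0.5466, 0.0715], 'finger_gap': 0.355}
```

{"method": "arm_command", "body": {
  "series": [
    [[0,0,0,-0.14],[0,0,0,-0.14],[0,0,0,-0.14],[0,0,0,-0.14],[0,0,0,-0.14],[0,0,0,-0.14],[0,0,0,-0.14],[0,0,0,-0.14],[0,0,0,0],[0,0,0,0]]
  ]
}}

```text
t: 5.55
tcp_pos: [0.6011, -0.0223, 0.0802]
tool_rot: [-0.578, 0.408, 0.579, 0.406]
force: [-3.7, -1.7, 6.7]
finger_gap: 0.358
```

```bash
cat > st.py <<'E'
from h import *
s=status.sense()
T=R.from_quat(s["tool_rot"]).as_matrix();a=np.radians(100.6);d=np.array([np.cos(a),np.sin(a),0]);x=np.array([d[1],-d[0],0])
F=np.array(s["force"]);p=np.array(s["tcp_pos"]);o=np.array([.6021,-.0222,.08])
print("t",s["t"],"tcp",p.round(4),"gap",round(s["finger_gap"],3),"Fx,Fy jig,Fz",(F@x).round(2),(F@d).round(2),F[2].round(2),"torque",np.round(s["ft_torque"],3))
print("travel mm along,across",((p-o)@d*1000).round(2),((p-o)@x*1000).round(2),"phi",np.degrees(np.arctan2(T[1,2],T[0,2])).round(2))
print("tool comps of 10mm along jig +y",(T.T@d*10).round(2),"of jig +x",(T.T@x*10).round(2),"q6",np.round(s["q"][5],3))
E
python3 st.py; python3 w.py w2.png
```

```text
t 5.55 tcp [ 0.6011 -0.0223  0.0802] gap 0.358 Fx,Fy jig,Fz -3.92 -0.99 6.73 torque [-0.455  0.634  0.096]
travel mm along,across 0.11 -0.98 phi 109.68
tool comps of 10mm along jig +y [-0.01 -1.58  9.87] of jig +x [-0.03 -9.87 -1.58] q6 -2.135
[(np.int32(7219), [311.6, 344.6], [267, 293, 91, 105]), (np.int32(157), [631.5, 422.4], [625, 414, 15, 15])]
t 5.55 tcp [ 0.6011 -0.0223  0.0802] F [-3.67 -1.7   6.73]
expected px [307. 358.]
[[-0.002 -0.942 -0.337]
 [-0.001 -0.337  0.942]
 [-1.     0.003 -0.   ]]
knob [ 0.5981 -0.0222  0.106 ] delta tool mm to tcp z .079 [1.3 2.9 1. ]
```

View pics/w2.png

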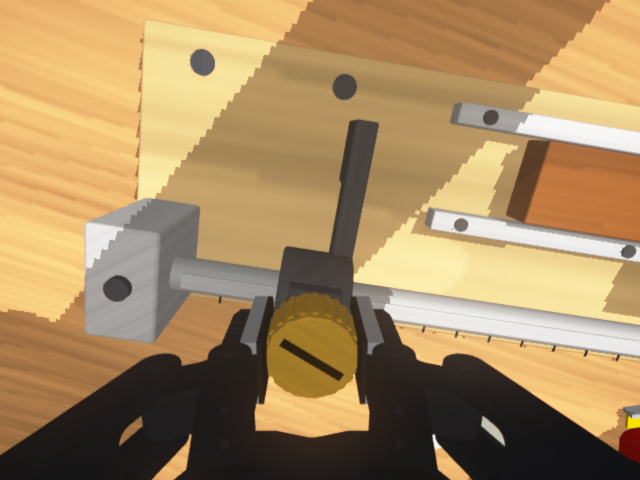

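The pads hold the knob at (311,345) and it has turned about 1.12 rad with them, since the slot keeps its angle relative to the jaws. The torque has fallen, and the collar has not moved. Now I'll slide it, quick at first and slow well before it reaches the slat.

{"method": "arm_command", "body": {
  "series": [
    [[-1,1,0,0],[0,-0.32,2,0],[0,-0.8,5,0],[0,-1.28,8,0],[0,-1.6,10,0],[0,-1.6,10,0],[0,-1.6,10,0],[0,-1.28,8,0],[0,-0.8,5,0],[0,-0.32,2,0]]
  ]
}}

```text
t: 6.6
tcp_pos: [0.5898, 0.0387, 0.0803]
tool_rot: [-0.578, 0.407, 0.578, 0.407]
force: [-4.5, -2.8, 2.6]
finger_gap: 0.356
```

```bash
python3 st.py
```

```text
t 6.6 tcp [0.5898 0.0387 0.0803] gap 0.356 Fx,Fy jig,Fz -4.93 -1.89 2.61 torque [-0.469  0.61   0.086]
travel mm along,across 62.11 -0.89 phi 109.66
tool comps of 10mm along jig +y [ 0.   -1.57  9.88] of jig +x [-0.01 -9.88 -1.57] q6 -2.037
```

{"method": "arm_command", "body": {
  "series": [
    [[0,-0.48,3,0],[0,-0.48,3,0],[0,-0.48,3,0],[0,-0.48,3,0],[0,-0.32,2,0],[0,-0.32,2,0],[0,-0.32,2,0],[0,-0.32,2,0],[0,0,0,0]]
  ]
}}

```text
t: 7.5
tcp_pos: [0.5862, 0.0579, 0.0803]
tool_rot: [-0.577, 0.408, 0.578, 0.408]
force: [-5.4, -0.9, 4.5]
finger_gap: 0.357
```

```bash
python3 st.py; python3 w.py w3.png
```

```text
t 7.5 tcp [0.5862 0.0579 0.0803] gap 0.357 Fx,Fy jig,Fz -5.49 0.1 4.51 torque [-0.236  0.685  0.083]
travel mm along,across 81.62 -0.87 phi 109.6
tool comps of 10mm along jig +y [ 0.01 -1.56  9.88] of jig +x [-0.01 -9.88 -1.56] q6 -2.004
[(np.int32(7220), [311.7, 344.6], [266, 293, 92, 105]), (np.int32(883), [621.6, 201.1], [605, 182, 35, 39])]
t 7.5 tcp [0.5862 0.0579 0.0803] F [-5.41 -0.91  4.51]
expected px [ 61.7 323.6]
[[-0.001 -0.942 -0.335]
 [ 0.    -0.335  0.942]
 [-1.     0.001  0.001]]
knob [0.5831 0.0579 0.106 ] delta tool mm to tcp z .079 [1.3 2.9 1.1]
```

View pics/w3.png

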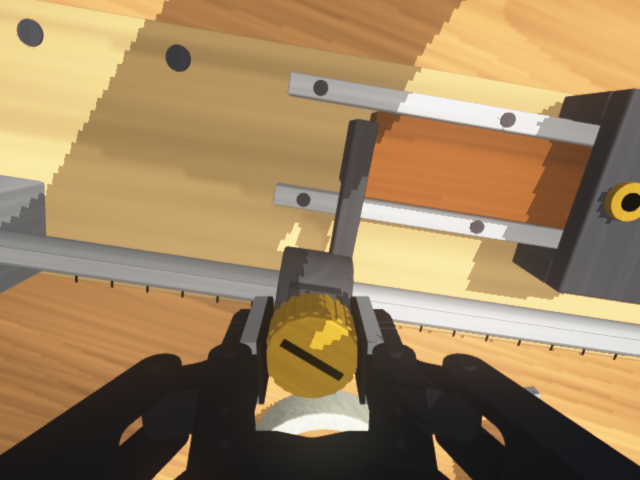

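The nose is just about at the slat's near end, at (370,180). A quick estimate of the plunger's pin tip from the first pair of pictures will tell me where to slow down.

```bash
python3 - <<'E'
from h import *
a,b=cam("scene"),cam("side")
g=np.radians(100.6);d=np.array([np.cos(g),np.sin(g),0]);x=np.array([d[1],-d[0],0]);o=np.array([.6021,-.0222,0])
P,e=tri([ray(a,(362.5,191)),ray(b,(254.5,184.5))]);print("pin",P.round(4),e,(P-o)@d,(P-o)@x)
for n,c,u in(("scene near end",a,[(331,251.5),(349,256)]),("side near end",b,[(301.5,244),(318.5,234)])):
  for z in(.035,.015):print(n,z,np.mean([(plane(c,v,z)-o)@d for v in u]),np.mean([(plane(c,v,z)-o)@x for v in u]))
s=status.sense();c=cam("wrist",s);q=plane(c,(378,112),.035);print("wrist slat corner",(q-o)@d)
s["tcp_pos"]=np.array([.5993,-.0181,.251]);s["tool_rot"]=np.array([-.2740,.652,.274,.652]);c=cam("wrist",s)
print("w1 near end top corners",[(plane(c,u,.035)-o)@d for u in((297,66),(333,93))])
E
```

```text
pin [0.4809 0.2849 0.0244] [np.float64(0.001236339910861416), np.float64(0.001236339910861357)] 0.3241374995685373 -0.06260260099381046
scene near end 0.035 0.09785714320526723 -0.05675013962767286
scene near end 0.015 0.11432496886884119 -0.061500412791993905
side near end 0.035 0.10113831749141938 -0.06968482384018598
side near end 0.015 0.11323158671892442 -0.05972842975731452
wrist slat corner 0.09988342905672049
w1 near end top corners [np.float64(0.09787742595890485), np.float64(0.098041512985012)]
```

{"method": "arm_command", "body": {
  "series": [
    [[0,-0.16,1,0],[0,-0.16,1,0],[0,-0.16,1,0],[0,-0.16,1,0],[0,0,0,0]]
  ]
}}

```text
t: 8.05
tcp_pos: [0.5856, 0.0614, 0.0803]
tool_rot: [-0.578, 0.408, 0.578, 0.407]
force: [-5.3, -2.6, 4.0]
finger_gap: 0.357
```

```bash
python3 st.py
```

```text
t 8.05 tcp [0.5856 0.0614 0.0803] gap 0.357 Fx,Fy jig,Fz -5.71 -1.59 4.04 torque [-0.465  0.748  0.06 ]
travel mm along,across 85.23 -0.86 phi 109.6
tool comps of 10mm along jig +y [ 0.   -1.56  9.88] of jig +x [-0.01 -9.88 -1.56] q6 -1.998
```

The slat meets the nose at a travel of about 82 mm, so it should meet the pin at about 108.

{"method": "arm_command", "body": {
  "series": [
    [[0,-0.24,1.5,0],[0,-0.24,1.5,0],[0,-0.24,1.5,0],[0,-0.24,1.5,0],[0,-0.24,1.5,0],[0,-0.24,1.5,0],[0,-0.24,1.5,0],[0,-0.24,1.5,0],[0,0,0,0],[0,0,0,0]]
  ]
}}

```text
t: 9.05
tcp_pos: [0.5833, 0.0735, 0.0803]
tool_rot: [-0.577, 0.408, 0.578, 0.407]
force: [-5.0, -1.7, 3.6]
finger_gap: 0.354
```

```bash
python3 st.py
```

```text
t 9.05 tcp [0.5833 0.0735 0.0803] gap 0.354 Fx,Fy jig,Fz -5.22 -0.74 3.58 torque [-0.379  0.761  0.1  ]
travel mm along,across 97.47 -0.84 phi 109.59
tool comps of 10mm along jig +y [ 0.   -1.56  9.88] of jig +x [-0.01 -9.88 -1.56] q6 -1.977
```

{"method": "arm_command", "body": {
  "series": [
    [[0,-0.16,1,0],[0,-0.16,1,0],[0,-0.16,1,0],[0,-0.16,1,0],[0,0,0,0],[0,0,0,0]]
  ]
}}

```text
t: 9.65
tcp_pos: [0.5826, 0.0774, 0.0803]
tool_rot: [-0.578, 0.408, 0.578, 0.407]
force: [-5.0, -2.2, 4.1]
finger_gap: 0.358
```

```bash
python3 st.py
```

```text
t 9.65 tcp [0.5826 0.0774 0.0803] gap 0.358 Fx,Fy jig,Fz -5.38 -1.27 4.07 torque [-0.46   0.737  0.084]
travel mm along,across 101.45 -0.86 phi 109.59
tool comps of 10mm along jig +y [ 0.   -1.56  9.88] of jig +x [-0.01 -9.88 -1.56] q6 -1.971
```

{"method": "arm_command", "body": {
  "series": [
    [[0,-0.16,1,0],[0,-0.16,1,0],[0,-0.16,1,0],[0,0,0,0]]
  ]
}}

```text
t: 10.05
tcp_pos: [0.5821, 0.0804, 0.0803]
tool_rot: [-0.578, 0.408, 0.578, 0.407]
force: [-4.5, -1.6, 3.7]
finger_gap: 0.355
```

```bash
python3 st.py|head -2
```

```text
t 10.05 tcp [0.5821 0.0804 0.0803] gap 0.355 Fx,Fy jig,Fz -4.77 -0.75 3.71 torque [-0.484  0.756  0.093]
travel mm along,across 104.52 -0.82 phi 109.6
```

{"method": "arm_command", "body": {
  "series": [
    [[0,-0.16,1,0],[0,-0.16,1,0],[0,0,0,0]]
  ]
}}

```text
t: 10.35
tcp_pos: [0.5817, 0.0824, 0.0803]
tool_rot: [-0.578, 0.408, 0.578, 0.407]
force: [-4.5, -1.6, 4.5]
finger_gap: 0.354
```

```bash
python3 st.py|head -2
```

```text
t 10.35 tcp [0.5817 0.0824 0.0803] gap 0.354 Fx,Fy jig,Fz -4.76 -0.76 4.53 torque [-0.448  0.725  0.085]
travel mm along,across 106.54 -0.84 phi 109.6
```

{"method": "arm_command", "body": {
  "series": [
    [[0,-0.16,1,0],[0,-0.16,1,0],[0,0,0,0]]
  ]
}}

```text
t: 10.65
tcp_pos: [0.5813, 0.0843, 0.0803]
tool_rot: [-0.578, 0.408, 0.578, 0.407]
force: [-5.4, -2.4, 3.6]
finger_gap: 0.352
```

```bash
python3 st.py|head -2
```

```text
t 10.65 tcp [0.5813 0.0843 0.0803] gap 0.352 Fx,Fy jig,Fz -5.74 -1.41 3.63 torque [-0.478  0.707  0.056]
travel mm along,across 108.54 -0.86 phi 109.6
```

{"method": "arm_command", "body": {
  "series": [
    [[0,-0.16,1,0],[0,-0.16,1,0],[0,0,0,0]]
  ]
}}

```text
t: 10.95
tcp_pos: [0.5811, 0.0856, 0.0803]
tool_rot: [0.578, -0.408, -0.578, -0.407]
force: [-4.6, -4.2, 3.3]
finger_gap: 0.352
```

```bash
python3 st.py|head -2
```

```text
t 10.95 tcp [0.5811 0.0856 0.0803] gap 0.352 Fx,Fy jig,Fz -5.29 -3.25 3.26 torque [-0.827  0.76   0.093]
travel mm along,across 109.77 -0.81 phi 109.62
```

Contact with the pin shows: −3.3 N, and the travel lags the command.

{"method": "arm_command", "body": {
  "series": [
    [[0,-0.16,1,0],[0,-0.16,1,0],[0,0,0,0],[0,0,0,0]]
  ]
}}

```text
t: 11.35
tcp_pos: [0.5809, 0.0866, 0.0803]
tool_rot: [0.578, -0.408, -0.578, -0.407]
force: [-4.5, -7.6, 3.0]
finger_gap: 0.354
```

```bash
python3 st.py|head -2
```

```text
t 11.35 tcp [0.5809 0.0866 0.0803] gap 0.354 Fx,Fy jig,Fz -5.79 -6.68 2.97 torque [-1.253  0.709  0.063]
travel mm along,across 110.81 -0.81 phi 109.64
```

{"method": "arm_command", "body": {
  "series": [
    [[0,-0.16,1,0],[0,-0.16,1,0],[0,0,0,0],[0,0,0,0]]
  ]
}}

```text
t: 11.75
tcp_pos: [0.5807, 0.0876, 0.0803]
tool_rot: [0.579, -0.409, -0.577, -0.406]
force: [-4.1, -9.9, 4.1]
finger_gap: 0.352
```

```bash
python3 st.py|head -2
```

```text
t 11.75 tcp [0.5807 0.0876 0.0803] gap 0.352 Fx,Fy jig,Fz -5.84 -8.96 4.06 torque [-1.684  0.689  0.12 ]
travel mm along,across 111.85 -0.8 phi 109.66
```

{"method": "arm_command", "body": {
  "series": [
    [[0,-0.16,1,0],[0,0,0,0],[0,0,0,0],[0,0,0,0],[0,0,0,0]]
  ]
}}

```text
t: 12.25
tcp_pos: [0.5807, 0.0881, 0.0803]
tool_rot: [0.579, -0.409, -0.577, -0.406]
force: [-4.7, -12.8, 2.8]
finger_gap: 0.356
```

```bash
python3 st.py|head -2
```

```text
t 12.25 tcp [0.5807 0.0881 0.0803] gap 0.356 Fx,Fy jig,Fz -6.94 -11.7 2.79 torque [-1.871  0.681  0.057]
travel mm along,across 112.32 -0.78 phi 109.66
```

{"method": "arm_command", "body": {
  "series": [
    [[0,0,0,0.1],[0,0,0,0.1],[0,0,0,0.1],[0,0,0,0]]
  ]
}}

```text
t: 12.65
tcp_pos: [0.5806, 0.0886, 0.0803]
tool_rot: [0.511, -0.491, -0.509, -0.489]
force: [-4.8, -11.6, 4.0]
finger_gap: 0.356
```

```bash
python3 st.py
```

```text
t 12.65 tcp [0.5806 0.0886 0.0803] gap 0.356 Fx,Fy jig,Fz -6.9 -10.49 3.98 torque [-1.721  0.703 -0.111]
travel mm along,across 112.84 -0.81 phi 92.33
tool comps of 10mm along jig +y [-0.04  1.44  9.9 ] of jig +x [-0.01 -9.9   1.44] q6 -1.644
```

{"method": "arm_command", "body": {
  "series": [
    [[0,0,0,0.1],[0,0,0,0.1],[0,0,0,0.1],[0,0,0,0]]
  ]
}}

```text
t: 13.05
tcp_pos: [0.5806, 0.0891, 0.0803]
tool_rot: [-0.432, 0.561, 0.43, 0.56]
force: [-4.4, -9.8, 2.8]
finger_gap: 0.351
```

```bash
python3 st.py
```

```text
t 13.05 tcp [0.5806 0.0891 0.0803] gap 0.351 Fx,Fy jig,Fz -6.08 -8.78 2.84 torque [-1.53   0.711 -0.104]
travel mm along,across 113.31 -0.69 phi 75.15
tool comps of 10mm along jig +y [-0.03  4.3   9.03] of jig +x [-0.01 -9.03  4.3 ] q6 -1.345
```

{"method": "arm_command", "body": {
  "series": [
    [[0,0.6,1.2,0],[0,0,0,0],[0,0,0,0]]
  ]
}}

```text
t: 13.35
tcp_pos: [0.5806, 0.0891, 0.0803]
tool_rot: [-0.433, 0.561, 0.43, 0.559]
force: [-3.6, -13.7, 3.6]
finger_gap: 0.351
```

```bash
python3 st.py
```

```text
t 13.35 tcp [0.5806 0.0891 0.0803] gap 0.351 Fx,Fy jig,Fz -6.06 -12.77 3.6 torque [-2.072  0.668 -0.048]
travel mm along,across 113.4 -0.66 phi 75.28
tool comps of 10mm along jig +y [-0.05  4.28  9.04] of jig +x [-0.01 -9.04  4.28] q6 -1.344
```

The collar no longer moves under 4 N more push, so the screw is biting. I'll tighten fully while holding the pressure.

{"method": "arm_command", "body": {
  "series": [
    [[0,0,0,0.1],[0,0,0,0.1],[0,0,0,0.1],[0,0,0,0]]
  ]
}}

```text
t: 13.75
tcp_pos: [0.5807, 0.09, 0.0803]
tool_rot: [-0.344, 0.619, 0.341, 0.618]
force: [-3.9, -11.0, 2.7]
finger_gap: 0.355
```

```bash
python3 st.py
```

```text
t 13.75 tcp [0.5807 0.09   0.0803] gap 0.355 Fx,Fy jig,Fz -5.89 -10.13 2.7 torque [-1.749  0.62  -0.22 ]
travel mm along,across 114.2 -0.4 phi 57.96
tool comps of 10mm along jig +y [-0.04  6.77  7.36] of jig +x [-0.   -7.36  6.77] q6 -1.042
```

{"method": "arm_command", "body": {
  "series": [
    [[0,0,0,0.1],[0,0,0,0.1],[0,0,0,0],[0,0,0,0]]
  ]
}}

```text
t: 14.15
tcp_pos: [0.581, 0.0901, 0.0803]
tool_rot: [-0.28, 0.65, 0.278, 0.649]
force: [-2.8, -10.5, 1.7]
finger_gap: 0.351
```

```bash
python3 st.py; python3 w.py w4.png
```

```text
t 14.15 tcp [0.581  0.0901 0.0803] gap 0.351 Fx,Fy jig,Fz -4.67 -9.82 1.71 torque [-1.631  0.619 -0.368]
travel mm along,across 114.3 -0.12 phi 46.51
tool comps of 10mm along jig +y [-0.03  8.1   5.87] of jig +x [ 0.   -5.87  8.1 ] q6 -0.843
[(np.int32(7346), [311.4, 345.7], [267, 293, 91, 106]), (np.int32(1242), [314.5, 20.7], [293, 0, 44, 44]), (np.int32(567), [558.3, 165.8], [544, 148, 30, 37])]
t 14.15 tcp [0.581  0.0901 0.0803] F [ -2.79 -10.51   1.71]
expected px [147.2 556.2]
[[ 0.001 -0.726  0.688]
 [-0.003  0.688  0.726]
 [-1.    -0.003 -0.002]]
knob [0.5788 0.0928 0.106 ] delta tool mm to tcp z .079 [1.3 3.4 0.4]
```

View pics/w4.png

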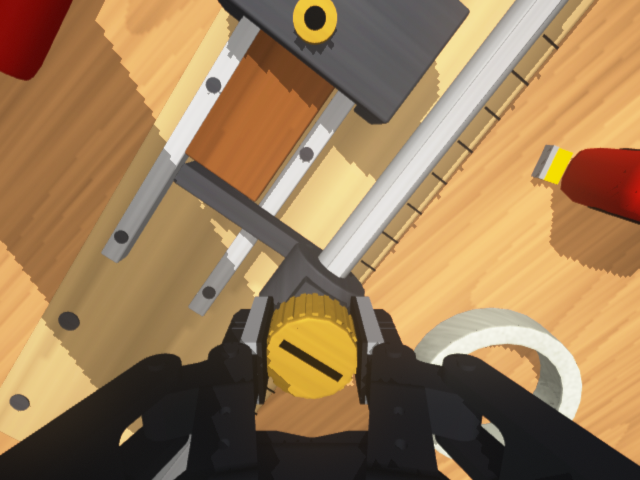

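The jaws are back at their starting angle (46.5° against 45.6°), the slot hasn't slipped in the pads, and the torque is up to 0.37 N m. That puts the screw at about its original tight angle. The slat is flush with the nose at (225,200). I'll give it a last small nip, ease off the push and open.

{"method": "arm_command", "body": {
  "series": [
    [[0,0,0,0.06],[0,0,0,0],[0,0,0,0]]
  ]
}}

```text
t: 14.5
tcp_pos: [0.581, 0.0902, 0.0803]
tool_rot: [-0.261, 0.658, 0.259, 0.657]
force: [-2.2, -10.4, 2.6]
finger_gap: 0.356
```

```bash
python3 st.py
```

```text
t 14.5 tcp [0.581  0.0902 0.0803] gap 0.356 Fx,Fy jig,Fz -4.09 -9.85 2.59 torque [-1.597  0.542 -0.062]
travel mm along,across 114.36 -0.1 phi 43.16
tool comps of 10mm along jig +y [-0.04  8.43  5.38] of jig +x [ 0.   -5.38  8.43] q6 -0.784
```

{"method": "arm_command", "body": {
  "series": [
    [[0,-0.8,-1.4,0],[0,-0.8,-1.4,0],[0,0,0,0],[0,0,0,0]]
  ]
}}

```text
t: 14.9
tcp_pos: [0.581, 0.09, 0.0804]
tool_rot: [-0.26, 0.656, 0.26, 0.659]
force: [3.0, -0.2, -3.1]
finger_gap: 0.355
```

```bash
python3 st.py
```

```text
t 14.9 tcp [0.581  0.09   0.0804] gap 0.355 Fx,Fy jig,Fz 2.88 -0.76 -3.07 torque [-0.084 -0.271 -0.02 ]
travel mm along,across 114.2 -0.13 phi 43.13
tool comps of 10mm along jig +y [-0.    8.43  5.38] of jig +x [ 0.04 -5.38  8.43] q6 -0.79
```

{"method": "arm_command", "body": {
  "series": [
    [[0,0,0,0],[0,0,0,0],[0,0,0,0],[0,0,0,0],[0,0,0,0],[0,0,0,0]]
  ],
  "jaw": 100
}}

```text
t: 15.5
tcp_pos: [0.5792, 0.0898, 0.0804]
tool_rot: [-0.26, 0.658, 0.26, 0.658]
force: [0.2, 0.3, -0.4]
finger_gap: 1.002
```

{"method": "arm_command", "body": {
  "series": [
    [[-10,0,0,0],[-20,0,0,0],[-25,0,0,0],[-25,0,0,0],[-25,0,0,0],[-25,0,0,0],[-20,0,0,0],[-10,0,0,0],[0,0,0,0],[0,0,0,0]]
  ]
}}

```text
t: 16.5
tcp_pos: [0.5786, 0.0897, 0.2398]
tool_rot: [-0.26, 0.658, 0.26, 0.657]
force: [-0.9, 1.2, -0.4]
finger_gap: 0.999
```

```bash
python3 w.py w5.png; python3 st.py | head -1
```

```text
[(np.int32(1557), [314.3, 233.5], [292, 210, 45, 48]), (np.int32(329), [324.4, 47.5], [314, 36, 22, 24]), (np.int32(309), [307.1, 77.1], [297, 66, 21, 23])]
t 16.5 tcp [0.5786 0.0897 0.2398] F [-0.86  1.19 -0.39]
expected px [237.7 352.1]
[[-0.001 -0.684  0.73 ]
 [ 0.     0.73   0.684]
 [-1.     0.001 -0.001]]
knob [0.5806 0.0909 0.106 ] delta tool mm to tcp z .079 [160.8  -0.6   2.3]
t 16.55 tcp [0.5783 0.0897 0.2393] gap 0.999 Fx,Fy jig,Fz -1.99 0.54 1.04 torque [-0.046 -0.044 -0.018]
```

View pics/w5.png

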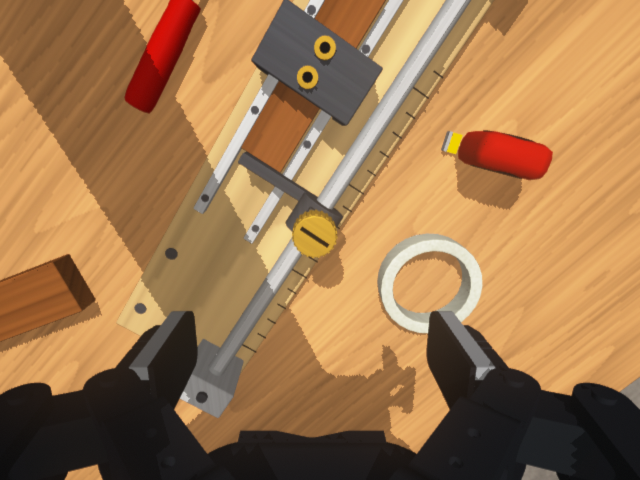

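The view shows the knob at (314,234), the nose flush on the slat at (275,170), and the tape measure and masking tape undisturbed. As a last check I'll compare the slot's world angle before and after.

```bash
python3 - <<'E'
from h import *
for f,u,phi,z in(("w1",(310,236),45.6,.251),("w5",(314,235),43.1,.2398)):
    im=cv2.imread(f"pics/{f}.png");x,y=u;g=cv2.cvtColor(im,cv2.COLOR_BGR2GRAY)
    Y,X=np.mgrid[:480,:640];m=((X-x)**2+(Y-y)**2<17**2)&(g<65)
    k,l,st,c=cv2.connectedComponentsWithStats(m.astype(np.uint8));i=1+np.argmax(st[1:,4])
    r=phi;cx=R.from_euler("z",0)
    s={"tcp_pos":np.array([0,0,z]),"tool_rot":R.from_matrix(np.c_[[0,0,-1],[-np.sin(np.radians(r)),np.cos(np.radians(r)),0],[np.cos(np.radians(r)),np.sin(np.radians(r)),0]]).as_quat()}
    C=cam("wrist",s);P=np.array([plane(C,(a,b),.108)[:2] for b,a in np.argwhere(l==i)])
    w,V=np.linalg.eigh(np.cov(P.T));v=V[:,1];print(f,st[i,4],c[i].round(1),np.degrees(np.arctan2(v[1],v[0]))%180)
E
```

```text
w1 117 [309.3 237. ] 11.443126837525455
w5 84 [314.  236.5] 8.890241319349542
```

The slot shows the screw about 0.04 rad tighter than it was found, so it is well below 0.35. I'm handing in.

```bash
python3 -c "
from station import ticket
print(ticket.sign_off())"
```

```text
the job is handed in; nothing more can be done
None
```

I slackened the screw by about 1.12 rad and slid the collar about 114 mm, carrying the slat against the plunger. I pressed to roughly 10 N, retightened the screw while pushing, let go and handed in at about 16.6 s; no verdict was reported.

**Nip force:** I estimate it at 9–10 N. This comes from the wrist force less sliding friction, and from about 3.3 mm of pin travel at 3 N per mm. I couldn't measure it directly after letting go.

**Screw:** The slot's angle puts it about 0.04 rad tighter than it was found, so well below 0.35. When I eased about 9 N of push off before opening the jaws, the tool gripping the knob moved only 0.16 mm.

**Bystanders:** The tape measure, masking tape and screwdriver look undisturbed in the last picture. The arm is clear of everything.

**Unclear readings:**
- **During tightening:** The tool drifted about 2 mm along the jig while its force reading fell. I put this down to the knob sitting about 2 mm off-centre in the jaws, since the sideways drift fits that. The wrist picture put the offset the other way, at about +1 mm, but that is within the camera's error. If the collar had moved those 2 mm instead, the nip would be nearer 16 N, but the falling force argues against that.
- **During slackening:** By the same reasoning, the collar may have shifted up to about 2.4 mm, inside the 4 mm allowed.

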